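Close up the strainer box

TASK

The basket strainer in the steel filter box has been cleaned and must be closed up: turn its black lock ring clockwise, over its spring catch, until it is fully home with the yellow-striped lug at the red locked mark. Then press the red knee of the lid stay down to unlock it, and lower the blue lid without slamming it until it is shut flat. Leave the other things on the bench where they are.

Things in the scene. Friction and masses are not known exactly. Their poses are not given: they have to be found in the camera images.
- box: Grey sheet-steel filter box, fixed, 340 (x) x 260 (y) x 150 mm high, 3 mm walls, open on top. Origin: centre of its underside on the bench; x along its long side away from the robot, y left, z up (the box frame, mm, used below). The strainer stands inside. Pipe ends 55 mm up stick out 55 mm on the right; on the left a valve with a red lever reaches 118 mm out, 101 mm high.
- ring (a joint): Black captive lock ring on the strainer, 132 mm across, upright axis, top face 114 mm above the bench. Radians, growing clockwise seen from above: starts 0 to 0.7; 2.50 = hard stop, locked. Friction about 0.3 N m. Four upright radial lugs 90 degrees apart: 28 mm long (radius 38 to 66), 14 thick, 29 high, tops at 143 mm.
- ring_axis (a point): Point on the ring's axis at the height of its top face: box frame (45, 22, 114).
- catch (a point): Spring roller catch beside the ring, 73 mm from its axis, 45 degrees counter-clockwise of the locked mark. A yellow nose on the ring's rim must ride over it: it resists from ring = 2.22 (at first some 0.6 N m on top of the friction), its crest is at 2.36, and from about 2.43 it pushes the ring on to its stop. Let go short of that, the ring stays unlocked or slips back.
- lug_a (a point): Centre of the top of the yellow-striped lug, 52 mm from the axis. Locked, it points from the axis to box +x, at the red mark; at ring = 0 it stands 2.50 rad counter-clockwise of that.
- lug_b (a point): Centre of the top of the next lug, 90 degrees counter-clockwise of lug_a.
- lug_c (a point): Centre of the top of the lug opposite lug_a.
- lug_d (a point): Centre of the top of the lug 90 degrees clockwise of lug_a.
- locked_mark (a point): The red locked mark, a tab beside the ring, 85 mm from its axis in the box's +x direction, 105 mm above the bench.
- knee (a joint): Knee of the lid stay, rad. 0 = locked: 0.10 over-centre, on its stop (as at the start); 0.10 = straight; grows as the knee sinks into the box, about 2.6 with the lid shut. Locked, it holds the lid open. Stiff: stays where left; takes under 10 N to press through. About 30 mm of travel of the pad breaks it well (0.45 or more) and draws the lid slightly shut.
- stay_foot (a point): Lower pivot of the stay, box frame (-150, 37, 138), inside the near end wall. The stay is two flat steel arms, each 111.5 mm between pivots, in an upright plane at box x = -150: from here up to the knee, and on to the lid, 100 mm from its hinge line. Pressed, the knee swings on an arc about this pivot down and towards the hinge, at first about 55 degrees below level.
- knee_pad (a point): Centre of the red round thumb pad at the knee, a cylinder 24 mm across, 28 mm long along box x. At the start at box frame (-144, -57, 198). Press it from above.
- lid (a joint): Blue sheet-steel lid, 356 mm along box x by 274 mm, 4 mm thick with lips 13 mm deep. Rad: 0 = open as found, 1.92 from shut, leaning back 20 degrees past upright; grows as it closes; 1.92 = shut flat. Its stiff hinge (friction about 0.75 N m, more than its weight) holds it at any angle once the stay is broken; push its outer face to close it.
- lid_hinge (a point): Middle of the lid's hinge line, which runs along box x on the right (-y) long side: box frame (0, -133, 151).
- lid_edge (a point): Middle of the lid's free edge on the outer face, 270 mm from the hinge line; the outer face lies 4 mm outside the plane through the hinge line. About 403 mm above the bench at the start.
- wrench: Bystander: steel wrench, 200 mm, lying on the left.
- gasket: Bystander: black rubber gasket ring, 104 mm across, lying by the box's far left corner.
- spray: Bystander: blue spray bottle with red cap, 54 mm across, 190 mm high, standing at the right.
- tee: Bystander: grey plastic pipe tee, 90 mm, lying at the right.
- screwdriver: Bystander: screwdriver, 210 mm, lying at the right.
- tape: Bystander: white roll, 60 mm across, 14 mm high, lying by the box's near right side.
- basket: Bystander: empty blue strainer basket, 72 mm across, 70 mm high, standing close by the box's left side.

How it is judged:
On the way, in this order (a step that is already met when the one before it is completed fails the run):
1. the lock ring is fully home at the locked mark (value of joint ring above 2.45 rad), for 0.3 s.
2. the stay's knee is pressed through, so that the stay is unlocked (value of joint knee above 0.25 rad), for 0.2 s.
3. the lid is shut flat (value of joint lid above 1.89 rad), for 0.3 s.
At the end, for the whole second after the job is handed in: The lock ring is within 0.05 rad of its stop at the locked mark, the stay is folded, and the lid is shut (within 0.03 rad) and at rest (value of joint ring above 2.45 rad and value of joint knee above 2 rad and value of joint lid above 1.89 rad and velocity of joint lid between -0.05 and 0.05 rad/s); the robot touches nothing.
It fails at once if the lid is slammed: it closes faster than 2.5 rad/s (velocity of joint lid above 2.5 rad/s).
It fails at once if another thing on the bench is moved more than 30 mm (distance of any of wrench, gasket, spray, tee, screwdriver, tape, basket from where it was at the start of the episode above 0.03 m).
It also fails if it takes over 70 s, if anything falls off the work surface, if the arm or the gripper's body presses on something with over 40 N, if the wrist force passes 120 N, or if a joint passes its speed limit or range.

ROBOT

A 6-joint arm with a two-finger parallel gripper is mounted at the origin on the work surface. World frame = base frame: x ahead of the robot, y to its left, z up, the work surface at z = 0. Lengths are in m, angles in rad, forces in N, time in s.
With the tool pointing down it reaches from about 0.35 to 0.975 m from the base axis. Payload 4.9 kg.
Tool frame: the origin (TCP) lies at the very end of the fingers, on their centre line; the grasp point (between the pads) lies behind it (manip.pinch_z is the y of the grasp point in the tool frame, in m); y points along the fingers, x is the direction in which the jaws open and shut, and the axes are right-handed (so a half turn about y gives the same grasp; the last joint's range is limited). The gripper opens to 85 mm and grips with 20 to 120 N. Pads are 22 mm wide; open, the fingers measure 114 mm over their backs; the gripper's body (76 mm by 85 mm) begins 54 mm behind the grasp point. The pads swing forward as they close: fully open they stand 13 mm farther back than shut.
Start: joints at [1.209, 0.053, 1.613, -0, 1.476, -0.119], TCP at [0.15, 0.607, 0.231] pointing down, gripper open.
Joint ranges: [-3.01, 3.01], [-1.01, 2.22], [0.06, 2.58], [-1.02, 4.17], [0.09, 2.62], [-3.14, 3.14]. Speed limits (rad/s): [2.57, 2.57, 3.14, 3.14, 3.14, 3.14].

INTERFACE

Orientations are given as a unit quaternion [w, x, y, z].
In Python, from plant import manip gives the robot as it stands.
- The arm moves only by the tool drive_tool, never from a script. Its argument "motion" is a list of rows, each a list of 3 entries, a list of its own where there are three numbers: the shift along the tool's x, y, z in units of 25 mm (1.0 is 25 mm), then the turn, a rotation vector about the tool's x, y, z in units of 5 degrees (1.0 is 5 degrees), then the closure, from -1 (fully open) to 1 (shut). A call has 1 to 12 rows; each row shifts and turns the commanded pose from where the row before left it, along the tool's axes as they then stand; what a row does not reach is not made up. A row lasts 1/10 s, in which the tool goes at most 50 mm and 8.59 degrees, less where a joint would pass 70% of its speed; a pose out of reach is approached as far as the arm can. A call is refused whole if a number of a shift passes 1 or a number of a turn 1, either way. A call with a gripper value outside its range is refused whole. The fingers move at their own pace and stop on an object; the grip force is fixed at half the most. Time passes only in rows, so rows that do not move let the fingers close. It gives the time, the measured TCP pose, the force and the opening at its end, in the units of the state.
- manip.state(): the state, without advancing time (a new reading comes with each control period).
- manip.grab_frame(name): name is "side" or "top" or "wrist"; returns a dict with "img" (400x640x3 uint8, blue, green, red), "range_z" (400x640 float32, m along the optical axis (not along the pixel's ray), 0 where there is no reading), "camera_matrix" (3x3 intrinsics, pixels), "world_from_camera" (4x4, takes a point from camera to world coordinates); the wrist camera has in their place "T_tool_cam" (4x4, takes a point from camera to tool coordinates, whose origin is the TCP and whose axes are the tool frame's). Camera axes: x right, y down, z forward; pixel columns grow to the right and rows downward; lengths in m; the calibration is good to about 2 mm. A picture is of the moment at which its call begins: read the wrist's pose just before it.
- manip.job_done(): hands the job in, once; it reports no verdict.
The state is a dict: "time": time; "joint_pos": joint angles; "joint_vel": joint speeds; "joint_efforts": joint torques, N m; "tool_pos": TCP position; "tool_rot": TCP orientation; "contact_force": force on the tool from outside, world axes, zero at the start; "ft_torque": the same for the moment, N m; "gripper_width": opening from 0.0 (shut) to 1.0 (fully open).
Only numpy, scipy, OpenCV 4.12 (cv2) and the standard library are available. Lean on these libraries where they do the work, as an engineer would, in place of code of your own. Each camera call takes 0.05 s, during which the arm holds its last target. There are 200 camera calls.

## Working session

There is one attempt and no reset: what is moved stays moved. The work goes in short steps, Python scripts to look and compute and a tool call to move; the robot and the scene stay as the last step left them, time stands still between calls to the robot, and variables do not carry over. Pictures are saved under pics/ and viewed, about 8 in all and at most 12, crops included, and the job is handed in when it is done.

Besides the shell and the picture viewer there is one more tool, called after "Emit:" as name(argument=value, ...) on one line, values as JSON. drive_tool: Moves the arm, as the interface text tells. Its arguments: {"type":"object","properties":{"motion":{"type":"array","items":{"type":"array"}}},"required":["motion"]}

```bash
ls; mkdir -p pics
python3 - <<'E'
from plant import manip
import cv2,numpy as np
print(manip.state(), manip.pinch_z)
for n in ("top","side"):
    f=manip.grab_frame(n); cv2.imwrite(f"pics/{n}0.png",f["img"]); np.savez(f"{n}0.npz",**f)
    print(n,f["camera_matrix"],f["world_from_camera"].round(3))
E
```

```text
pics
{'time': 0.0, 'joint_pos': array([ 1.20895888e+00,  5.33640074e-02,  1.61429235e+00, -3.05101489e-07,
        1.47601692e+00, -1.18994545e-01]), 'joint_vel': array([ 0.00175284,  0.00142246, -0.00068075, -0.00055495,  0.00038521,
        0.00196999]), 'joint_efforts': array([ 2.62727852e-03, -3.93672502e+01, -3.70187473e+01,  5.53565189e-05,
        6.78362310e-03,  1.02606222e-06]), 'tool_pos': array([0.15006223, 0.60607165, 0.23005959]), 'tool_rot': array([-0.55649865,  0.55726152,  0.43512786, -0.43638584]), 'contact_force': array([-0.74655249, -0.52305233, -0.13178386]), 'ft_torque': array([ 0.02528792, -0.05831894, -0.02827315]), 'gripper_width': 0.998137806137621} -0.0187
top [[479.32177194   0.         321.45791144]
 [  0.         479.32177194 201.05657242]
 [  0.           0.           1.        ]] [[ 0.017 -0.992  0.127  0.367]
 [-1.    -0.018 -0.011 -0.009]
 [ 0.013 -0.126 -0.992  1.898]
 [ 0.     0.     0.     1.   ]]
side [[414.23773621   0.         313.1240589 ]
 [  0.         414.23773621 193.69184269]
 [  0.           0.           1.        ]] [[ 0.331 -0.55   0.767 -0.542]
 [-0.944 -0.202  0.262 -0.396]
 [ 0.011 -0.81  -0.586  1.079]
 [ 0.     0.     0.     1.   ]]
```

View pics/top0.png

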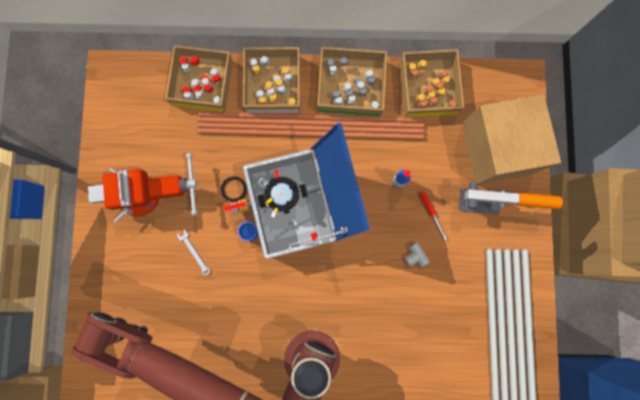

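View pics/side0.png

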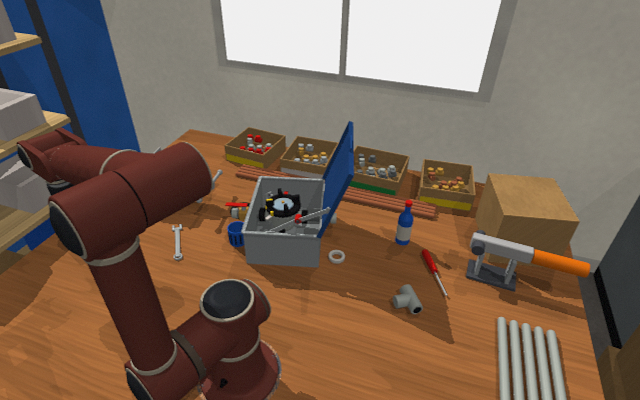

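```bash
cat > h.py <<'E'
import cv2,numpy as np
def ray_plane(f,uv,z):
    K=f["camera_matrix"];T=f["world_from_camera"]
    uv=np.atleast_2d(uv).astype(float)
    d=np.c_[uv,np.ones(len(uv))]@np.linalg.inv(K).T@T[:3,:3].T
    return T[:3,3]+d*((np.atleast_1d(z)-T[2,3])/d[:,2])[:,None]
def proj(f,P):
    T=np.linalg.inv(f["world_from_camera"]);p=np.atleast_2d(P)@T[:3,:3].T+T[:3,3]
    q=p@f["camera_matrix"].T;return q[:,:2]/q[:,2:]
def cloud(f):
    z=f["range_z"];v,u=np.mgrid[:z.shape[0],:z.shape[1]]
    p=np.stack([u,v,np.ones_like(u)],-1)@np.linalg.inv(f["camera_matrix"]).T*z[...,None]
    T=f["world_from_camera"];return p@T[:3,:3].T+T[:3,3]
E
python3 - <<'E'
from h import *
f=dict(np.load("top0.npz"));im=f["img"]
hsv=cv2.cvtColor(im,cv2.COLOR_BGR2HSV);P=cloud(f)
roi=np.zeros(im.shape[:2],bool);roi[140:262,222:375]=1
red=((hsv[...,0]<8)|(hsv[...,0]>172))&(hsv[...,1]>150)&(hsv[...,2]>100)&roi
n,l,s,c=cv2.connectedComponentsWithStats(red.astype(np.uint8))
for i in range(1,n): print("red",s[i],c[i],np.median(P[l==i],0).round(3))
g=roi&(hsv[...,1]<70)&(P[...,2]>.138)&(P[...,2]<.16)
pts=P[g][:,:2].astype(np.float32);print(len(pts),cv2.minAreaRect(pts))
cr=im[140:265,220:375];cr=cv2.resize(cr,None,fx=5,fy=4.8,interpolation=cv2.INTER_CUBIC);cv2.imwrite("pics/crop.png",cr)
E
```

```text
red [275 170   4   9  27] [276.40740741 174.07407407] [0.696 0.145 0.103]
red [223 202  23   9 118] [233.59322034 206.06779661] [0.573 0.304 0.099]
red [311 233   6   7  31] [313.58064516 235.61290323] [ 0.462 -0.003  0.208]
1028 ((0.5831708908081055, 0.08887045830488205), (0.35343137383461, 0.2748079299926758), 15.36463737487793)
```

View pics/crop.png

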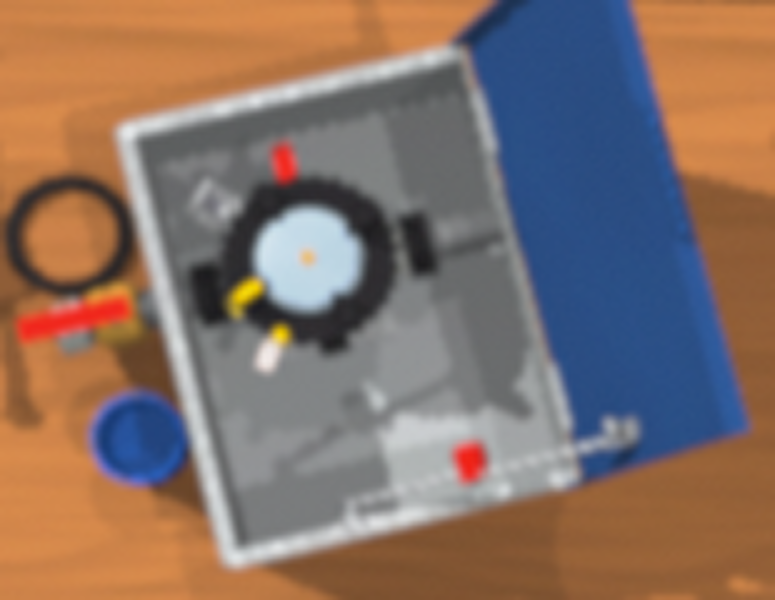

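```bash
cat >> h.py <<'E'
from scipy.spatial.transform import Rotation as R
import os
if os.path.exists("box.npy"):
    bx,by,yaw=np.load("box.npy");Rb=R.from_euler('z',yaw).as_matrix()
    b2w=lambda p:Rb@(np.array(p)/1e3)+[bx,by,0]
    w2b=lambda p:(Rb.T@(np.array(p)-[bx,by,0]))*1e3
def units(q,frm,to):  # shift in tool units (25mm), q wxyz
    return R.from_quat(np.roll(q,-1)).as_matrix().T@(np.array(to)-frm)/.025
E
python3 - <<'E'
from h import *
f=dict(np.load("top0.npz"));im=f["img"];P=cloud(f)
px=np.array([[276.4,174.1],[313.6,235.6],[281.4,193.7],[243.6,166.7],[266.4,257.9],[312.6,149.4]])
px[3:]
B=np.array([[130,22,105],[-144,-57,205],[45,22,114],[170,130,150],[-170,130,150],[170,-130,150]])
W=ray_plane(f,px,B[:,2]/1e3)
b=B[:,:2]/1e3;w=W[:,:2];bc=b-b.mean(0);wc=w-w.mean(0)
yaw=np.arctan2((bc[:,0]*wc[:,1]-bc[:,1]*wc[:,0]).sum(),(bc*wc).sum())
Rm=R.from_euler('z',yaw).as_matrix()[:2,:2];t=w.mean(0)-Rm@b.mean(0)
print(np.degrees(yaw),t);print(((b@Rm.T+t-w)*1e3).round(1))
np.save("box.npy",[*t,yaw])
# tall things around ring: depth map heights in box frame
Rb=R.from_euler('z',yaw).as_matrix()
Q=(P-[*t,0])@Rb*1e3
m=(abs(Q[...,0]-45)<100)&(abs(Q[...,1]-22)<100)&(Q[...,2]>112)&(Q[...,2]<200)
H=np.full((20,20),0.)
for x,y,z in Q[m]:
    i=int((145-x)//10);j=int((122-y)//10);H[i,j]=max(H[i,j],z)
print("rows x 140..-50, cols y 117..-73");print(H.astype(int))
hsv=cv2.cvtColor(im,cv2.COLOR_BGR2HSV)
ye=(abs(hsv[...,0].astype(int)-26)<6)&(hsv[...,1]>130)&(hsv[...,2]>120)&(abs(Q[...,0]-45)<100)&(abs(Q[...,1]-22)<100)
n,l,s,c=cv2.connectedComponentsWithStats(ye.astype(np.uint8))
for i in range(1,n):
    p=ray_plane(f,c[i],.142)[0];q=Rb.T@(p-[*t,0])*1e3-[45,22,0];print(s[i][4],c[i],np.median(Q[l==i],0).round(),q.round(),np.hypot(*q[:2]),np.arctan2(q[1],q[0]))
E
```

```text
15.653713953135442 [0.58209523 0.08939647]
[[ 5.   1.5]
 [-1.5 -2.7]
 [-0.9  0.2]
 [-2.9 -1.9]
 [ 3.5  1. ]
 [-3.2  1.8]]
rows x 140..-50, cols y 117..-73
[[  0   0   0   0   0   0   0   0   0   0   0   0   0   0   0   0   0   0
    0   0]
 [  0   0   0   0   0   0   0   0   0   0 116   0   0   0   0   0   0   0
    0   0]
 [  0   0   0   0   0   0   0   0   0 113   0   0   0   0   0   0   0   0
    0   0]
 [  0   0   0 117 115   0   0 141 140 125 115 115 112   0   0   0   0   0
    0   0]
 [  0   0 118 116 120 119 119 144 145 118 118 118 112 116   0   0   0   0
    0   0]
 [  0   0   0   0 114 118 115 145 149 132   0 121 114 119 123   0   0   0
    0   0]
 [  0   0   0   0 115 121 121 129 145 133 122 119 120 120 121 113   0   0
    0   0]
 [  0   0   0   0 115 119 119 123 125 121 123 121 120 115 144 144   0   0
    0   0]
 [  0   0   0 115 117 121 121 117 116 121 120 122 124 147 145 147 137   0
    0   0]
 [  0   0   0 115 119 117 117 128 122 126 132 132 122 141 144 120 116   0
    0   0]
 [  0   0   0 118 119 138 119 124 123 126 123 121 127 122 119 115 118   0
    0   0]
 [  0   0 
[... 257 characters left out ...]
0   0 114 115 119 117 116 121 138 146 147 119 119   0   0   0
    0   0]
 [  0   0   0   0   0   0 118 122 119   0 117 148 141 116   0   0   0   0
    0   0]
 [  0   0   0   0   0   0   0 117   0 117 115 145 140   0   0   0   0   0
    0   0]
 [  0   0   0   0   0   0   0   0   0   0   0   0   0   0   0   0   0   0
    0   0]
 [  0   0   0   0   0   0   0   0   0   0   0   0   0   0   0   0   0   0
    0   0]
 [  0   0   0   0   0   0   0   0   0   0   0   0   0   0   0   0   0   0
    0   0]]
33 [268.57575758 201.09090909] [ 27.  74. 138.] [-18.  51. 142.] 54.28194347107488 1.916599838779902
12 [275.66666667 209.08333333] [ -4.  56. 115.] [-54.  33. 142.] 63.06612606034959 2.591343846899546
```

```bash
cat > go.py <<'E'
from h import *
from plant import manip
import sys
def show(*tg):
    s=manip.state();q=s["tool_rot"];p=s["tool_pos"];A=R.from_quat(np.roll(q,-1)).as_matrix()
    print("t",round(s["time"],2),"tcp",p.round(4),"box",w2b(p).round(1),"F",s["contact_force"].round(1),"w",round(s["gripper_width"],2))
    print("tool x,y,z in box:",(Rb.T@A).T.round(3).tolist(),"j",s["joint_pos"].round(2))
    c=p
    for t in tg:
        w=b2w(t);print(t,"world",w.round(3),"units",units(q,c,w).round(2),"vel6",(units(q,c,w)/max(1e-9,abs(units(q,c,w)).max())).round(2));c=w
E
python3 -c "
from go import *
a=2.68;print(np.degrees(yaw))
show((45+54*np.cos(a),22+54*np.sin(a),300),(45+54*np.cos(a),22+54*np.sin(a),125))"
```

```text
15.653713953135442
t 0.1 tcp [0.1501 0.6062 0.2302] box [-276.6  614.2  230.2] F [ 0.2  0.4 -0.1] w 1.0
tool x,y,z in box: [[0.493, 0.87, -0.002], [-0.001, -0.001, -1.0], [-0.87, 0.493, 0.0]] j [ 1.21  0.05  1.61 -0.    1.48 -0.12]
(np.float64(-3.3485925153325695), np.float64(46.05023080526104), 300) world [0.566 0.133 0.3  ] units [-14.38  -2.77 -20.72] vel6 [-0.69 -0.13 -1.  ]
(np.float64(-3.3485925153325695), np.float64(46.05023080526104), 125) world [0.566 0.133 0.125] units [ 0.01  7.   -0.  ] vel6 [ 0.  1. -0.]
```

Emit:
drive_tool(motion=[[[0,-0.9,0],[0,0,0],1],[[0,-0.9,0],[0,0,0],1],[[0,-0.9,0],[0,0,0],1],[[-0.6,0,-0.86],[0,0,0],1],[[-0.6,0,-0.86],[0,0,0],1],[[-0.6,0,-0.86],[0,0,0],1],[[-0.6,0,-0.86],[0,0,0],1],[[-0.6,0,-0.86],[0,0,0],1],[[-0.6,0,-0.86],[0,0,0],1],[[-0.6,0,-0.86],[0,0,0],1],[[-0.6,0,-0.86],[0,0,0],1],[[-0.6,0,-0.86],[0,0,0],1]])

```text
time: 1.3
tool_pos: [0.306, 0.428, 0.2982]
tool_rot: [-0.557, 0.557, 0.435, -0.436]
contact_force: [0.5, 0.9, 0.2]
gripper_width: 0.003
```

Emit:
drive_tool(motion=[[[-0.6,0,-0.86],[0,0,0],1],[[-0.6,0,-0.86],[0,0,0],1],[[-0.6,0,-0.86],[0,0,0],1],[[-0.6,0,-0.86],[0,0,0],1],[[-0.6,0,-0.86],[0,0,0],1],[[-0.6,0,-0.86],[0,0,0],1],[[0,0,0],[0,-1,0],1],[[0,0,0],[0,-1,0],1],[[0,0,0],[0,-1,0],1],[[0,0,0],[0,-1,0],1],[[0,0,0],[0,-1,0],1],[[0,0,0],[0,-0.9,0],1]])

```text
time: 2.5
tool_pos: [0.409, 0.3105, 0.2982]
tool_rot: [0.427, -0.426, -0.564, 0.564]
contact_force: [-0.0, -0.3, 0.4]
gripper_width: 0.003
```

```bash
python3 -c "
from go import *
a=2.68
show((45+54*np.cos(a),22+54*np.sin(a),250),(45+54*np.cos(a),22+54*np.sin(a),125))"
```

```text
t 2.5 tcp [0.409  0.3105 0.2982] box [-107.1  259.7  298.2] F [-0.  -0.3  0.4] w 0.0
tool x,y,z in box: [[-0.002, 1.0, -0.0], [-0.001, -0.0, -1.0], [-1.0, -0.002, 0.001]] j [ 0.5  -0.25  1.78 -0.    1.61 -1.34]
(np.float64(-3.3485925153325695), np.float64(46.05023080526104), 250) world [0.566 0.133 0.25 ] units [-8.55  1.92 -4.13] vel6 [-1.    0.22 -0.48]
(np.float64(-3.3485925153325695), np.float64(46.05023080526104), 125) world [0.566 0.133 0.125] units [ 0.    5.   -0.01] vel6 [ 0.  1. -0.]
```

Emit:
drive_tool(motion=[[[-0.86,0,-0.41],[0,0,0],1],[[-0.86,0,-0.41],[0,0,0],1],[[-0.86,0,-0.41],[0,0,0],1],[[-0.86,0,-0.41],[0,0,0],1],[[-0.86,0,-0.41],[0,0,0],1],[[-0.86,0,-0.41],[0,0,0],1],[[-0.86,0,-0.41],[0,0,0],1],[[-0.86,0,-0.41],[0,0,0],1],[[-0.86,0,-0.41],[0,0,0],1],[[-0.8,0,-0.41],[0,0,0],1],[[0,0,0],[0,0,0],1]])

```text
time: 3.6
tool_pos: [0.5662, 0.1308, 0.2978]
tool_rot: [0.429, -0.428, -0.562, 0.563]
contact_force: [-0.8, -0.5, 0.0]
gripper_width: 0.001
```

Run:
```python
from go import *
a=2.68
show((45+54*np.cos(a),22+54*np.sin(a),250),(45+54*np.cos(a),22+54*np.sin(a),125))
f=manip.grab_frame("wrist");cv2.imwrite("pics/w1.png",f["img"])
```

```text
t 3.6 tcp [0.5662 0.1308 0.2978] box [ -4.2  44.2 297.8] F [-0.8 -0.5  0. ] w 0.0
tool x,y,z in box: [[0.004, 1.0, -0.0], [-0.001, -0.0, -1.0], [-1.0, 0.004, 0.001]] j [ 0.1  -0.08  1.64 -0.    1.59 -1.74]
(np.float64(-3.3485925153325695), np.float64(46.05023080526104), 250) world [0.566 0.133 0.25 ] units [ 0.08  1.91 -0.04] vel6 [ 0.04  1.   -0.02]
(np.float64(-3.3485925153325695), np.float64(46.05023080526104), 125) world [0.566 0.133 0.125] units [ 0.    5.   -0.01] vel6 [ 0.  1. -0.]
```

View pics/w1.png

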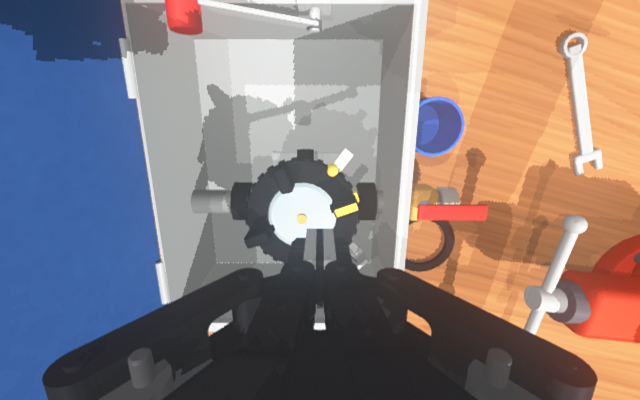

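Emit:
drive_tool(motion=[[[0.08,0.9,-0.04],[0,0,0],1],[[0,0.9,0],[0,0,0],1],[[0,0.9,0],[0,0,0],1],[[0,0.9,0],[0,0,0],1],[[0,0.9,0],[0,0,0],1],[[0,0.6,0],[0,0,0],1],[[0,0.4,0],[0,0,0],1],[[0,0.4,0],[0,0,0],1],[[0,0.4,0],[0,0,0],1],[[0,0.4,0],[0,0,0],1],[[0,0.4,0],[0,0,0],1],[[0,0.4,0],[0,0,0],1]])

```text
time: 4.85
tool_pos: [0.5663, 0.1346, 0.113]
tool_rot: [0.427, -0.428, -0.563, 0.563]
contact_force: [-24.4, -0.3, 62.6]
gripper_width: -0.001
```

Run:
```python
from go import *
s=manip.state();p=w2b(s["tool_pos"])
show()
A=np.append(2.68,np.arange(2.55,0.1,-.11))
P=np.c_[45+54*np.cos(A),22+54*np.sin(A),np.full(len(A),p[2])]
for a,q0,q1 in zip(A[1:],P,P[1:]): print(round(a,2),q1.round(0),"tool x,z",((q1-q0)[1]/25).round(2),(-(q1-q0)[0]/25).round(2))
```

```text
t 4.85 tcp [0.5663 0.1346 0.113 ] box [ -3.   47.8 113. ] F [-24.4  -0.3  62.6] w -0.0
tool x,y,z in box: [[0.001, 1.0, -0.001], [0.0, -0.001, -1.0], [-1.0, 0.001, -0.0]] j [ 0.11  0.05  1.82 -0.    1.27 -1.74]
2.55 [  0.  52. 113.] tool x,z 0.24 -0.14
2.44 [  4.  57. 113.] tool x,z 0.19 -0.14
2.33 [  8.  61. 113.] tool x,z 0.17 -0.16
2.22 [ 12.  65. 113.] tool x,z 0.15 -0.18
2.11 [ 17.  68. 113.] tool x,z 0.13 -0.2
2.0 [ 23.  71. 113.] tool x,z 0.11 -0.21
1.89 [ 28.  73. 113.] tool x,z 0.09 -0.22
1.78 [ 34.  75. 113.] tool x,z 0.06 -0.23
1.67 [ 40.  76. 113.] tool x,z 0.04 -0.23
1.56 [ 46.  76. 113.] tool x,z 0.01 -0.24
1.45 [ 52.  76. 113.] tool x,z -0.02 -0.24
1.34 [ 57.  75. 113.] tool x,z -0.04 -0.23
1.23 [ 63.  73. 113.] tool x,z -0.07 -0.23
1.12 [ 69.  71. 113.] tool x,z -0.09 -0.22
1.01 [ 74.  68. 113.] tool x,z -0.12 -0.21
0.9 [ 79.  64. 113.] tool x,z -0.14 -0.19
0.79 [ 83.  60. 113.] tool x,z -0.16 -0.18
0.68 [ 87.  56. 113.] tool x,z -0.18 -0.16
0.57 [ 90.  51. 113.] tool x,z -0.19 -0.14
0.46 [ 93.  46. 113.] tool x,z -0.21 -0.12
0.35 [ 96.  41. 113.] tool x,z -0.22 -0.09
0.24 [ 97.  35. 113.] tool x,z -0.23 -0.07
0.13 [ 99.  29. 113.] tool x,z -0.23 -0.04
```

Emit:
drive_tool(motion=[[[0,-0.5,0],[0,0,0],1],[[0,0,0],[0,0,0],1]])

```text
time: 5.05
tool_pos: [0.5672, 0.1349, 0.1257]
tool_rot: [-0.427, 0.429, 0.564, -0.562]
contact_force: [-0.3, -0.4, 0.3]
gripper_width: 0.003
```

```bash
python3 -c "
from go import *
show((0,52,124))"
```

```text
t 5.05 tcp [0.5672 0.1349 0.1257] box [ -2.   47.8 125.7] F [-0.3 -0.4  0.3] w 0.0
tool x,y,z in box: [[0.001, 1.0, -0.001], [0.004, -0.001, -1.0], [-1.0, 0.001, -0.004]] j [ 0.11  0.04  1.81  0.    1.29 -1.74]
(0, 52, 124) world [0.568 0.139 0.124] units [ 0.17  0.07 -0.08] vel6 [ 1.    0.4  -0.49]
```

Emit:
drive_tool(motion=[[[0.17,0,-0.1],[0,0,0],1],[[0.19,0,-0.14],[0,0,0],1],[[0.17,0,-0.16],[0,0,0],1],[[0.15,0,-0.18],[0,0,0],1],[[0.13,0,-0.2],[0,0,0],1],[[0.11,0,-0.21],[0,0,0],1],[[0.09,0,-0.22],[0,0,0],1],[[0.06,0,-0.23],[0,0,0],1],[[0.04,0,-0.23],[0,0,0],1]])

```text
time: 5.95
tool_pos: [0.5968, 0.1714, 0.1225]
tool_rot: [0.428, -0.427, -0.561, 0.566]
contact_force: [-6.3, -5.5, 1.6]
gripper_width: 0.002
```

Run:
```python
from go import *
show((46,76,124))
f=manip.grab_frame("top");im=f["img"][140:265,220:375];cv2.imwrite("pics/t2.png",cv2.resize(im,None,fx=5,fy=4.8,interpolation=cv2.INTER_CUBIC))
```

```text
t 5.95 tcp [0.5968 0.1714 0.1225] box [ 36.2  75.  122.5] F [-6.3 -5.5  1.6] w 0.0
tool x,y,z in box: [[0.001, 1.0, -0.002], [-0.007, -0.002, -1.0], [-1.0, 0.001, 0.007]] j [ 0.16  0.14  1.71 -0.    1.3  -1.68]
(46, 76, 124) world [0.606 0.175 0.124] units [ 0.04 -0.06 -0.39] vel6 [ 0.11 -0.17 -1.  ]
```

View pics/t2.png

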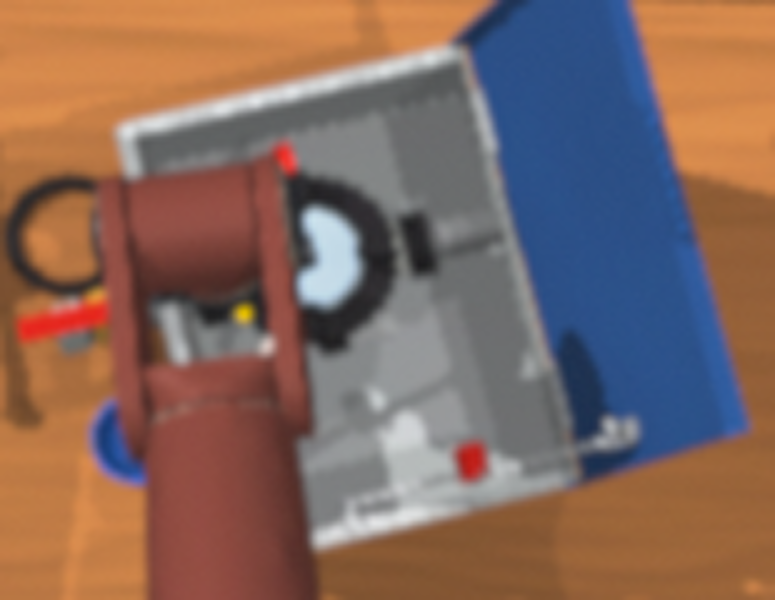

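Emit:
drive_tool(motion=[[[0.04,-0.04,-0.24],[0,0,0],1],[[0.02,0,-0.24],[0,0,0],1],[[-0.02,0,-0.24],[0,0,0],1],[[-0.04,0,-0.23],[0,0,0],1],[[-0.07,0,-0.23],[0,0,0],1],[[-0.09,0,-0.22],[0,0,0],1],[[-0.12,0,-0.21],[0,0,0],1],[[-0.14,0,-0.19],[0,0,0],1]])

```text
time: 6.8
tool_pos: [0.6418, 0.1755, 0.1227]
tool_rot: [0.43, -0.425, -0.561, 0.565]
contact_force: [-6.9, 1.6, 0.7]
gripper_width: 0.002
```

```bash
python3 -c "
from go import *
show((83,60,124),(87,56,124),(90,51,124),(93,46,124))"
```

```text
t 6.8 tcp [0.6418 0.1755 0.1227] box [ 80.8  66.8 122.7] F [-6.9  1.6  0.7] w 0.0
tool x,y,z in box: [[0.001, 1.0, 0.003], [-0.008, 0.003, -1.0], [-1.0, 0.001, 0.008]] j [ 0.15  0.24  1.6   0.    1.32 -1.69]
(83, 60, 124) world [0.646 0.17  0.124] units [-0.27 -0.05 -0.09] vel6 [-1.   -0.19 -0.33]
(87, 56, 124) world [0.651 0.167 0.124] units [-0.16 -0.   -0.16] vel6 [-1.   -0.01 -1.  ]
(90, 51, 124) world [0.655 0.163 0.124] units [-0.2  -0.   -0.12] vel6 [-1.   -0.01 -0.6 ]
(93, 46, 124) world [0.659 0.159 0.124] units [-0.2  -0.   -0.12] vel6 [-1.   -0.01 -0.6 ]
```

Emit:
drive_tool(motion=[[[-0.25,-0.03,-0.08],[0,0,0],1],[[-0.18,0,-0.12],[0,0,0],1],[[-0.18,0,-0.1],[0,0,0],1],[[-0.18,0,-0.1],[0,0,0],1]])

```text
time: 7.2
tool_pos: [0.6511, 0.166, 0.1227]
tool_rot: [0.437, -0.418, -0.562, 0.565]
contact_force: [-32.5, 25.7, 10.8]
gripper_width: 0.001
```

```bash
python3 -c "
from go import *
show((96,41,124))"
```

```text
t 7.2 tcp [0.6511 0.166  0.1227] box [ 87.1  55.1 122.7] F [-32.5  25.7  10.8] w 0.0
tool x,y,z in box: [[0.0, 1.0, 0.02], [-0.019, 0.02, -1.0], [-1.0, -0.0, 0.019]] j [ 0.13  0.26  1.57  0.02  1.33 -1.72]
(96, 41, 124) world [0.663 0.155 0.124] units [-0.56 -0.07 -0.35] vel6 [-1.   -0.12 -0.63]
```

Run:
```python
from go import *
f=manip.grab_frame("wrist");im=f["img"];cv2.imwrite("pics/w3.png",im)
show()
```

```text
t 7.25 tcp [0.6509 0.1661 0.1228] box [ 87.   55.3 122.8] F [-26.2  20.2   8.4] w -0.0
tool x,y,z in box: [[-0.0, 1.0, 0.02], [-0.02, 0.02, -1.0], [-1.0, -0.001, 0.02]] j [ 0.13  0.26  1.57  0.02  1.33 -1.72]
```

View pics/w3.png

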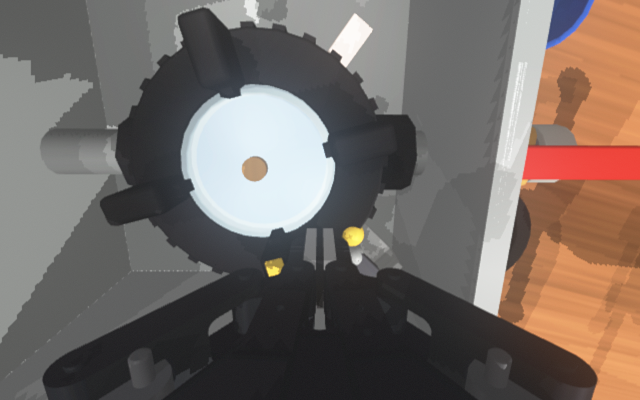

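Emit:
drive_tool(motion=[[[-0.2,-0.05,0.0],[0,0,0],1],[[-0.2,0,0.0],[0,0,0],1],[[0,0,0],[0,0,0],1]])

```text
time: 7.55
tool_pos: [0.6574, 0.1554, 0.1232]
tool_rot: [-0.432, 0.421, 0.564, -0.563]
contact_force: [-9.4, 15.2, -2.4]
gripper_width: 0.007
```

```bash
python3 -c "
from go import *
s=manip.state();print((Rb.T@s['contact_force']).round(1),s['ft_torque'].round(2))
show((96,41,124))"
```

```text
[-4.9 17.2 -2.4] [ 2.44  1.37 -0.06]
t 7.55 tcp [0.6574 0.1554 0.1232] box [ 90.3  43.2 123.2] F [-9.4 15.2 -2.4] w 0.01
tool x,y,z in box: [[-0.002, 1.0, 0.013], [-0.009, 0.013, -1.0], [-1.0, -0.002, 0.009]] j [ 0.12  0.26  1.57  0.01  1.32 -1.73]
(96, 41, 124) world [0.663 0.155 0.124] units [-0.09 -0.04 -0.23] vel6 [-0.39 -0.16 -1.  ]
```

Emit:
drive_tool(motion=[[[-0.2,0,0],[0,0,0],1],[[-0.2,0,0.0],[0,0,0],1],[[0,0,0],[0,0,0],1]])

```text
time: 7.85
tool_pos: [0.6576, 0.1548, 0.1235]
tool_rot: [-0.437, 0.415, 0.568, -0.56]
contact_force: [-16.2, 42.6, 0.4]
gripper_width: -0.004
```

```bash
python3 -c "
from go import *
s=manip.state();print((Rb.T@s['contact_force']).round(1),s['ft_torque'].round(2))
show()"
```

```text
[-4.1 45.4  0.4] [ 6.55  2.67 -0.09]
t 7.85 tcp [0.6576 0.1548 0.1235] box [ 90.3  42.6 123.5] F [-16.2  42.6   0.4] w -0.0
tool x,y,z in box: [[-0.003, 0.999, 0.032], [-0.009, 0.032, -0.999], [-1.0, -0.003, 0.009]] j [ 0.11  0.26  1.57  0.03  1.33 -1.75]
```

Emit:
drive_tool(motion=[[[0.4,0,0],[0,0,0],1],[[0.3,0,0],[0,0,0],1],[[0,-0.5,0],[0,0,0],1],[[0,-0.9,0],[0,0,0],1],[[0,-0.9,0],[0,0,0],1],[[0,-0.9,0],[0,0,0],1],[[0,-0.9,0.9],[0,0,0],1],[[-0.5,-0.9,0.9],[0,0,0],1],[[-0.5,0,0.9],[0,0,0],1],[[-0.5,0,0.9],[0,0,0],1],[[0,0,0],[0,0,0],1]])

```text
time: 8.95
tool_pos: [0.5833, 0.0932, 0.254]
tool_rot: [-0.428, 0.429, 0.563, -0.562]
contact_force: [0.4, 0.3, -0.6]
gripper_width: 0.0
```

Run:
```python
from go import *
s=manip.state()
f=manip.grab_frame("wrist");im=f["img"];cv2.imwrite("pics/w4.png",im)
show((-140,-57,250),(-140,-57,213))
# ring pointing: knee pad from wrist camera depth
A=np.eye(4);A[:3,:3]=R.from_quat(np.roll(s["tool_rot"],-1)).as_matrix();A[:3,3]=s["tool_pos"]
f["world_from_camera"]=A@f["T_tool_cam"]
P=cloud(f);Q=(P-[bx,by,0])@Rb*1e3;hsv=cv2.cvtColor(im,cv2.COLOR_BGR2HSV)
for nm,m in (("red",((hsv[...,0]<8)|(hsv[...,0]>172))&(hsv[...,1]>150)&(hsv[...,2]>80)),("yel",(abs(hsv[...,0].astype(int)-26)<6)&(hsv[...,1]>130)&(hsv[...,2]>90))):
    n,l,st,c=cv2.connectedComponentsWithStats(m.astype(np.uint8))
    for i in range(1,n):
        if st[i][4]>30: print(nm,c[i].round(),st[i][4],np.median(Q[l==i],0).round(1),np.percentile(Q[l==i],[3,97],axis=0).round(0).tolist())
```

```text
t 9.0 tcp [0.5841 0.0941 0.2537] box [  3.2   4.  253.7] F [-0.1  0.9  0.3] w 0.0
tool x,y,z in box: [[0.004, 1.0, -0.001], [0.003, -0.001, -1.0], [-1.0, 0.004, -0.003]] j [ 0.03 -0.04  1.67 -0.    1.51 -1.81]
(-140, -57, 250) world [ 0.463 -0.003  0.25 ] units [-2.46  0.13  5.72] vel6 [-0.43  0.02  1.  ]
(-140, -57, 213) world [ 0.463 -0.003  0.213] units [0.   1.48 0.  ] vel6 [0. 1. 0.]
red [224.   1.] 98 [-129.8  -53.2  194.1] [[-130.0, -61.0, 190.0], [-129.0, -45.0, 197.0]]
red [511. 219.] 1404 [ 46.5 209.5  99.7] [[37.0, 168.0, -0.0], [99.0, 277.0, 101.0]]
red [636. 347.] 46 [206.1 378.2 107.9] [[200.0, 376.0, 101.0], [209.0, 380.0, 112.0]]
yel [374. 268.] 61 [ 94.9  60.3 115. ] [[-10.0, 25.0, 91.0], [116.0, 70.0, 300.0]]
```

View pics/w4.png

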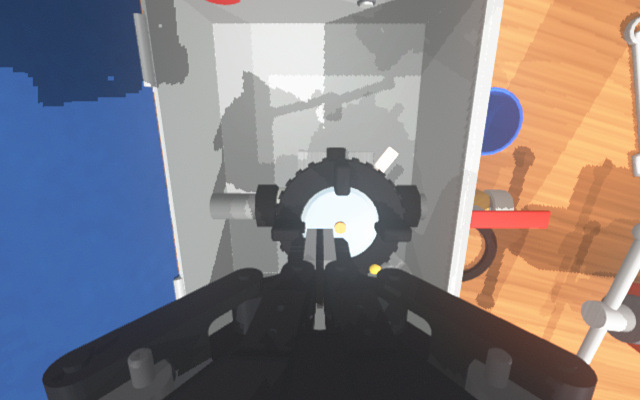

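Emit:
drive_tool(motion=[[[-0.35,0,0.79],[0,0,0],1],[[-0.35,0,0.79],[0,0,0],1],[[-0.35,0,0.79],[0,0,0],1],[[-0.35,0,0.79],[0,0,0],1],[[-0.35,0,0.79],[0,0,0],1],[[-0.35,0,0.79],[0,0,0],1],[[-0.35,0,0.79],[0,0,0],1],[[0,0.4,0],[0,0,0],1],[[0,0.4,0],[0,0,0],1],[[0,0.4,0],[0,0,0],1],[[0,0,0],[0,0,0],1]])

```text
time: 10.1
tool_pos: [0.4663, 0.0002, 0.2192]
tool_rot: [0.429, -0.426, -0.563, 0.564]
contact_force: [-0.6, 1.4, -0.2]
gripper_width: 0.001
```

Run:
```python
from go import *
show()
f=manip.grab_frame("side");im=f["img"][140:290,210:410];cv2.imwrite("pics/s5.png",cv2.resize(im,None,fx=4,fy=4,interpolation=cv2.INTER_CUBIC))
c=np.array([-150,37,138]);p0=np.array([-144,-57,198])-c;prev=p0
for d in range(0,56,5):
    a=np.radians(d);p=np.array([p0[0],p0[1]*np.cos(a)-p0[2]*np.sin(a),p0[2]*np.cos(a)+p0[1]*np.sin(a)]);print(d,(p+c).round(1),"tool x,y",((p-prev)[1]/25).round(2),(-(p-prev)[2]/25).round(2));prev=p
```

```text
t 10.1 tcp [4.663e-01 2.000e-04 2.192e-01] box [-135.6  -54.7  219.2] F [-0.6  1.4 -0.2] w 0.0
tool x,y,z in box: [[0.0, 1.0, 0.002], [-0.004, 0.002, -1.0], [-1.0, 0.0, 0.004]] j [-0.16 -0.33  1.98  0.    1.5  -2.  ]
0 [-144.  -57.  198.] tool x,y 0.0 -0.0
5 [-144.   -61.9  189.6] tool x,y -0.19 0.34
10 [-144.   -66.   180.8] tool x,y -0.16 0.35
15 [-144.   -69.3  171.6] tool x,y -0.13 0.37
20 [-144.   -71.9  162.2] tool x,y -0.1 0.38
25 [-144.   -73.6  152.7] tool x,y -0.07 0.38
30 [-144.   -74.4  143. ] tool x,y -0.03 0.39
35 [-144.   -74.4  133.2] tool x,y -0.0 0.39
40 [-144.   -73.6  123.5] tool x,y 0.03 0.39
45 [-144.   -71.9  114. ] tool x,y 0.07 0.38
50 [-144.   -69.4  104.6] tool x,y 0.1 0.38
55 [-144.   -66.1   95.4] tool x,y 0.13 0.37
```

View pics/s5.png

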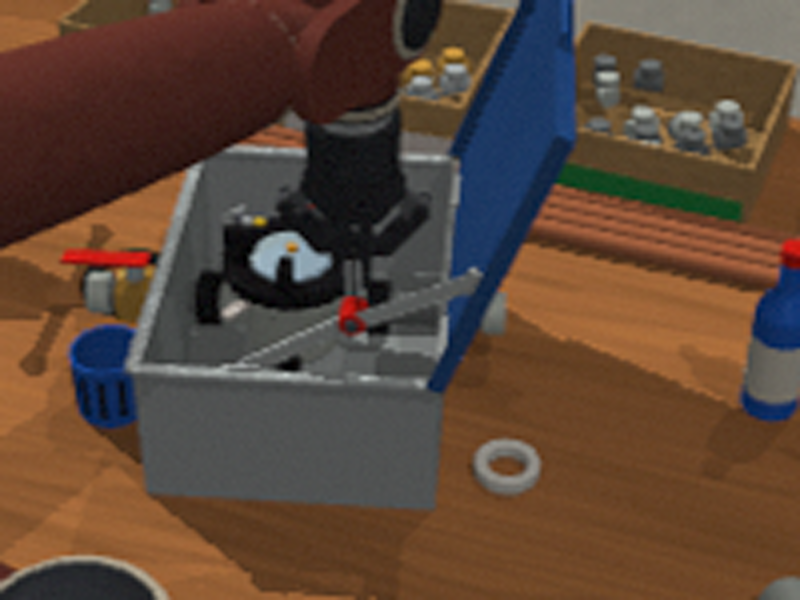

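Emit:
drive_tool(motion=[[[-0.05,0.36,0],[0,0,0],1],[[-0.1,0.17,0],[0,0,0],1],[[-0.1,0.17,0],[0,0,0],1],[[-0.08,0.18,0],[0,0,0],1],[[-0.08,0.18,0],[0,0,0],1],[[-0.07,0.19,0],[0,0,0],1]])

```text
time: 10.75
tool_pos: [0.4711, -0.0134, 0.1921]
tool_rot: [0.426, -0.429, -0.563, 0.563]
contact_force: [-1.7, -4.2, 8.6]
gripper_width: -0.005
```

Emit:
drive_tool(motion=[[[-0.07,0.19,0],[0,0,0],1],[[-0.06,0.19,0],[0,0,0],1],[[-0.06,0.19,0],[0,0,0],1],[[-0.04,0.19,0],[0,0,0],1],[[0,0,0],[0,0,0],1]])

```text
time: 11.25
tool_pos: [0.4731, -0.0204, 0.1744]
tool_rot: [0.425, -0.43, -0.562, 0.564]
contact_force: [-1.9, -7.7, 9.5]
gripper_width: -0.003
```

Run:
```python
from go import *
show()
f=manip.grab_frame("side");im=f["img"][110:260,210:410];cv2.imwrite("pics/s6.png",cv2.resize(im,None,fx=4,fy=4,interpolation=cv2.INTER_CUBIC))
```

```text
t 11.25 tcp [ 0.4731 -0.0204  0.1744] box [-134.6  -76.3  174.4] F [-1.9 -7.7  9.5] w -0.0
tool x,y,z in box: [[0.002, 1.0, -0.007], [0.002, -0.007, -1.0], [-1.0, 0.002, -0.002]] j [-0.2  -0.28  2.02 -0.01  1.4  -2.04]
```

View pics/s6.png

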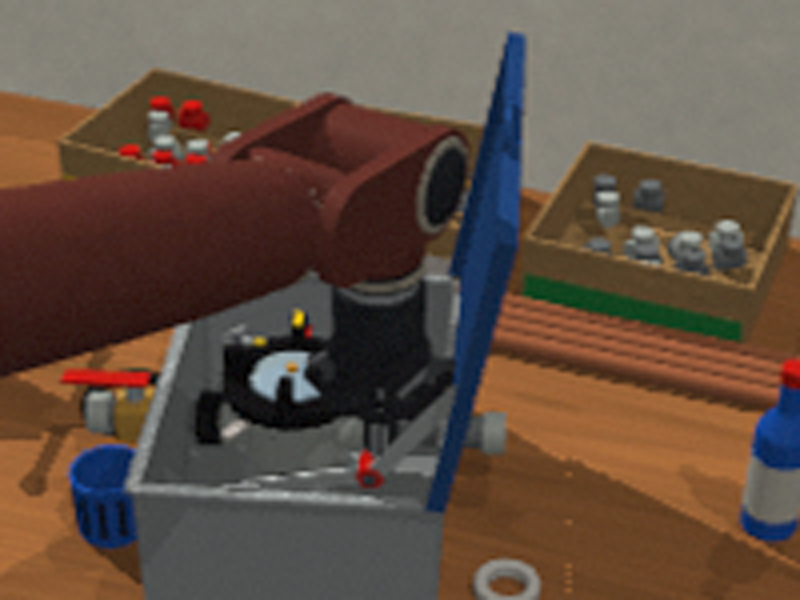

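Emit:
drive_tool(motion=[[[0.1,-0.5,0],[0,0,0],1],[[0.5,-0.9,0],[0,0,0],1],[[0.6,-0.9,0],[0,0,0],1],[[0.6,-1,-0.3],[0,0,0],1],[[0.6,-1,-0.4],[0,0,0],1],[[0.6,-1,-0.4],[0,0,0],1],[[0,-1,-0.5],[0,0,0],1],[[0,-1,-0.5],[0,0,0],1],[[0,-1,-0.5],[0,0,0],1],[[0,-1,-0.5],[0,0,0],1],[[0,-1,-0.5],[0,0,0],1],[[0,-1,-0.5],[0,0,0],1]])

```text
time: 12.5
tool_pos: [0.5504, 0.0827, 0.4545]
tool_rot: [0.428, -0.427, -0.563, 0.563]
contact_force: [-0.7, 0.1, -0.9]
gripper_width: -0.002
```

```bash
cat > lid.py <<'E'
from go import *
def lid(save=None):
    f=manip.grab_frame("top");im=f["img"]
    if save: cv2.imwrite(save,im)
    P=cloud(f);Q=(P-[bx,by,0])@Rb*1e3;hsv=cv2.cvtColor(im,cv2.COLOR_BGR2HSV)
    m=(abs(hsv[...,0].astype(int)-110)<12)&(hsv[...,1]>120)&(abs(Q[...,0])<175)&(Q[...,1]>-260)&(Q[...,1]<145)&(Q[...,2]>140)
    q=Q[m];d=q[:,1:]-[-133,151]
    r=np.hypot(*d.T);a=np.arctan2(d[:,1],d[:,0])[r>100]
    print("lid pts",m.sum(),"angle from shut",np.median(a).round(3),np.percentile(a,[10,90]).round(2),"rmax",np.percentile(r,98).round(),"edge z",np.percentile(q[:,2],98).round())
E
python3 - <<'E'
from lid import *
show((-20,-170,480),(-20,-240,480))
lid()
E
```

```text
t 12.5 tcp [0.5504 0.0827 0.4545] box [-32.3   2.1 454.5] F [-0.7  0.1 -0.9] w -0.0
tool x,y,z in box: [[0.001, 1.0, 0.001], [-0.001, 0.001, -1.0], [-1.0, 0.001, 0.001]] j [ 0.02 -0.14  1.44  0.    1.85 -1.83]
(-20, -170, 480) world [ 0.609 -0.08   0.48 ] units [-6.88 -1.02 -0.5 ] vel6 [-1.   -0.15 -0.07]
(-20, -240, 480) world [ 0.628 -0.147  0.48 ] units [-2.8 -0.  -0. ] vel6 [-1. -0. -0.]
lid pts 1917 angle from shut 1.745 [1.71 1.76] rmax 277.0 edge z 425.0
```

Emit:
drive_tool(motion=[[[0,-1,0],[0,0,0],1],[[-0.8,-0.2,0],[0,0,0],1],[[-0.97,0,-0.05],[0,0,0],1],[[-0.97,0,-0.05],[0,0,0],1],[[-0.97,0,-0.05],[0,0,0],1],[[-0.97,0,-0.05],[0,0,0],1],[[-0.97,0,-0.05],[0,0,0],1],[[-0.97,0,-0.05],[0,0,0],1],[[-0.97,0,-0.05],[0,0,0],1],[[-0.97,0,-0.05],[0,0,0],1],[[-0.97,0,-0.05],[0,0,0],1],[[-0.3,0,0],[0,0,0],1]])

```text
time: 13.75
tool_pos: [0.6273, -0.1531, 0.4825]
tool_rot: [0.429, -0.427, -0.563, 0.563]
contact_force: [-0.4, -0.6, -0.5]
gripper_width: 0.001
```

Run:
```python
from lid import *
show((-20,-240,375))
lid()
```

```text
t 13.75 tcp [ 0.6273 -0.1531  0.4825] box [ -21.9 -245.7  482.5] F [-0.4 -0.6 -0.5] w 0.0
tool x,y,z in box: [[0.003, 1.0, 0.002], [-0.002, 0.002, -1.0], [-1.0, 0.003, 0.002]] j [-0.35  0.08  1.18  0.    1.89 -2.2 ]
(-20, -240, 375) world [ 0.628 -0.147  0.375] units [ 0.22  4.3  -0.08] vel6 [ 0.05  1.   -0.02]
lid pts 1195 angle from shut 1.747 [1.71 1.76] rmax 278.0 edge z 427.0
```

Emit:
drive_tool(motion=[[[0.1,0.9,-0.05],[0,0,0],1],[[0.1,0.9,0],[0,0,0],1],[[0,0.9,0],[0,0,0],1],[[0,0.9,0],[0,0,0],1],[[0,0.7,0],[0,0,0],1],[[0.4,0,0],[0,0,0],1],[[0.4,0,0],[0,0,0],1],[[0.4,0,0],[0,0,0],1],[[0.4,0,0],[0,0,0],1],[[0.4,0,0],[0,0,0],1],[[0.4,0,0],[0,0,0],1]])

```text
time: 14.9
tool_pos: [0.6118, -0.0892, 0.3811]
tool_rot: [-0.425, 0.431, 0.563, -0.563]
contact_force: [0.0, -5.1, 9.7]
gripper_width: -0.0
```

Run:
```python
from lid import *
show()
lid()
prev=None
for d in list(range(92,-1,-4))+[-2]:
    a=np.radians(d);r=230;y=-133+r*np.cos(a)-4*np.sin(a)-14.5;z=151+r*np.sin(a)+4*np.cos(a)
    if prev: print(d,round(y),round(z),"x,y",round((y-prev[0])/25,2),round((prev[1]-z)/25,2))
    prev=(y,z)
```

```text
t 14.9 tcp [ 0.6118 -0.0892  0.3811] box [ -19.6 -180.   381.1] F [ 0.  -5.1  9.7] w -0.0
tool x,y,z in box: [[0.002, 1.0, -0.006], [0.006, -0.006, -1.0], [-1.0, 0.002, -0.006]] j [-0.26 -0.01  1.43 -0.    1.71 -2.11]
lid pts 642 angle from shut 1.676 [1.64 1.69] rmax 284.0 edge z 435.0
88 -143 381 x,y 0.64 -0.01
84 -127 380 x,y 0.64 0.03
80 -112 378 x,y 0.64 0.08
76 -96 375 x,y 0.63 0.12
72 -80 371 x,y 0.62 0.17
68 -65 366 x,y 0.61 0.21
64 -50 359 x,y 0.59 0.25
60 -36 352 x,y 0.57 0.29
56 -22 344 x,y 0.55 0.33
52 -9 335 x,y 0.53 0.37
48 3 325 x,y 0.5 0.4
44 15 314 x,y 0.47 0.44
40 26 302 x,y 0.44 0.47
36 36 289 x,y 0.4 0.5
32 45 276 x,y 0.37 0.53
28 54 263 x,y 0.33 0.55
24 61 248 x,y 0.29 0.57
20 67 233 x,y 0.25 0.59
16 72 218 x,y 0.21 0.61
12 77 203 x,y 0.17 0.62
8 80 187 x,y 0.12 0.63
4 82 171 x,y 0.08 0.64
0 82 155 x,y 0.03 0.64
-2 82 147 x,y -0.0 0.32
```

Emit:
drive_tool(motion=[[[0.3,-0.2,0],[0,0,0],1],[[0.4,-0.1,0],[0,0,0],1],[[0.4,0,0],[0,0,0],1],[[0.4,0,0],[0,0,0],1],[[0.6,0.05,0],[0,0,0],1],[[0.64,0.1,0],[0,0,0],1],[[0.63,0.15,0],[0,0,0],1],[[0.62,0.17,0],[0,0,0],1]])

```text
time: 15.75
tool_pos: [0.5836, 0.0092, 0.3722]
tool_rot: [-0.427, 0.427, 0.563, -0.563]
contact_force: [1.4, -2.6, 2.7]
gripper_width: -0.002
```

Run:
```python
from lid import *
show()
lid()
```

```text
t 15.75 tcp [0.5836 0.0092 0.3722] box [-20.2 -77.6 372.2] F [ 1.4 -2.6  2.7] w -0.0
tool x,y,z in box: [[0.001, 1.0, 0.0], [0.0, 0.0, -1.0], [-1.0, 0.001, -0.0]] j [-0.11 -0.09  1.52  0.    1.71 -1.96]
lid pts 1031 angle from shut 1.29 [1.25 1.31] rmax 277.0 edge z 416.0
```

Emit:
drive_tool(motion=[[[0.6,0.22,0],[0,0,0],1],[[0.59,0.25,0],[0,0,0],1],[[0.57,0.29,0],[0,0,0],1],[[0.55,0.33,0],[0,0,0],1],[[0.53,0.37,0],[0,0,0],1],[[0.5,0.4,0],[0,0,0],1],[[0.47,0.44,0],[0,0,0],1],[[0.44,0.47,0],[0,0,0],1],[[0.4,0.5,0],[0,0,0],1]])

```text
time: 16.7
tool_pos: [0.5524, 0.1206, 0.2892]
tool_rot: [0.428, -0.427, -0.563, 0.563]
contact_force: [0.9, -0.3, 1.6]
gripper_width: -0.004
```

Run:
```python
from lid import *
show()
lid()
```

```text
t 16.7 tcp [0.5524 0.1206 0.2892] box [-20.2  38.  289.2] F [ 0.9 -0.3  1.6] w -0.0
tool x,y,z in box: [[0.001, 1.0, 0.0], [-0.001, 0.0, -1.0], [-1.0, 0.001, 0.001]] j [ 0.08 -0.12  1.68  0.    1.58 -1.76]
lid pts 4557 angle from shut 0.67 [0.64 0.7 ] rmax 270.0 edge z 315.0
```

Emit:
drive_tool(motion=[[[0.35,0.53,0],[0,0,0],1],[[0.32,0.55,0],[0,0,0],1],[[0.29,0.57,0],[0,0,0],1],[[0.25,0.59,0],[0,0,0],1],[[0.21,0.61,0],[0,0,0],1],[[0.17,0.62,0],[0,0,0],1],[[0.12,0.6,0],[0,0,0],1],[[0.08,0.5,0],[0,0,0],1]])

```text
time: 17.55
tool_pos: [0.5403, 0.1627, 0.1744]
tool_rot: [0.428, -0.427, -0.563, 0.564]
contact_force: [0.9, -0.5, 0.4]
gripper_width: -0.0
```

Run:
```python
from lid import *
show()
lid()
```

```text
t 17.55 tcp [0.5403 0.1627 0.1744] box [-20.4  81.8 174.4] F [ 0.9 -0.5  0.4] w -0.0
tool x,y,z in box: [[0.001, 1.0, -0.0], [-0.001, -0.0, -1.0], [-1.0, 0.001, 0.001]] j [ 0.16 -0.05  1.81 -0.    1.38 -1.68]
lid pts 5507 angle from shut 0.11 [0.08 0.15] rmax 262.0 edge z 181.0
```

Nearly shut; press the last ~20 mm slowly.

Emit:
drive_tool(motion=[[[0,0.25,0],[0,0,0],1],[[0,0.25,0],[0,0,0],1],[[0,0.2,0],[0,0,0],1],[[0,0.1,0],[0,0,0],1],[[0,0,0],[0,0,0],1]])

```text
time: 18.1
tool_pos: [0.5407, 0.1625, 0.156]
tool_rot: [0.428, -0.428, -0.563, 0.563]
contact_force: [-0.0, 0.0, 0.0]
gripper_width: -0.0
```

Run:
```python
from lid import *
show()
lid()
```

```text
t 18.1 tcp [0.5407 0.1625 0.156 ] box [-20.1  81.6 156. ] F [-0.  0.  0.] w -0.0
tool x,y,z in box: [[0.001, 1.0, -0.0], [-0.0, -0.0, -1.0], [-1.0, 0.001, 0.0]] j [ 0.16 -0.03  1.83 -0.    1.35 -1.68]
lid pts 5464 angle from shut 0.027 [-0.01  0.07] rmax 262.0 edge z 164.0
```

Emit:
drive_tool(motion=[[[0,0.12,0],[0,0,0],1],[[0,0.12,0],[0,0,0],1],[[0,0.1,0],[0,0,0],1],[[0,0,0],[0,0,0],1],[[0,0,0],[0,0,0],1]])

```text
time: 18.65
tool_pos: [0.5416, 0.1627, 0.1548]
tool_rot: [-0.427, 0.428, 0.563, -0.563]
contact_force: [-14.6, -3.6, 26.6]
gripper_width: -0.003
```

Run:
```python
from lid import *
show()
lid()
```

```text
t 18.65 tcp [0.5416 0.1627 0.1548] box [-19.2  81.5 154.8] F [-14.6  -3.6  26.6] w -0.0
tool x,y,z in box: [[0.001, 1.0, -0.001], [0.001, -0.001, -1.0], [-1.0, 0.001, -0.001]] j [ 0.16 -0.03  1.83 -0.    1.34 -1.68]
lid pts 5442 angle from shut 0.023 [-0.01  0.07] rmax 261.0 edge z 164.0
```

Emit:
drive_tool(motion=[[[0,-0.5,0],[0,0,0],1],[[0,-0.9,0],[0,0,0],1],[[0,-0.9,0],[0,0,0],1],[[0,-0.9,0],[0,0,0],1],[[0,-0.9,0.5],[0,0,0],1],[[0.5,-0.9,0.5],[0,0,0],1],[[0.5,-0.5,0.5],[0,0,0],1],[[0,0,0],[0,0,0],1],[[0,0,0],[0,0,0],1]])

```text
time: 19.6
tool_pos: [0.4982, 0.1766, 0.2854]
tool_rot: [-0.427, 0.428, 0.563, -0.563]
contact_force: [1.2, -0.4, -0.0]
gripper_width: 0.002
```

Run:
```python
from lid import *
show()
lid("pics/t7.png")
f=manip.grab_frame("side");cv2.imwrite("pics/s7.png",f["img"])
P=cloud(f);Q=(P-[bx,by,0])@Rb*1e3;hsv=cv2.cvtColor(f["img"],cv2.COLOR_BGR2HSV)
m=(abs(hsv[...,0].astype(int)-110)<12)&(hsv[...,1]>120)&(abs(Q[...,0])<180)&(Q[...,1]>-150)&(Q[...,1]<145)&(Q[...,2]>145)
q=Q[m];c=np.linalg.lstsq(np.c_[q[:,:2],np.ones(len(q))],q[:,2],rcond=None)[0];print("plane slopes",c.round(4),len(q))
```

```text
t 19.6 tcp [0.4982 0.1766 0.2854] box [-57.3 106.6 285.4] F [ 1.2 -0.4 -0. ] w 0.0
tool x,y,z in box: [[0.001, 1.0, -0.0], [0.001, -0.0, -1.0], [-1.0, 0.001, -0.001]] j [ 0.2  -0.21  1.77 -0.    1.58 -1.64]
lid pts 6040 angle from shut 0.022 [-0.01  0.06] rmax 262.0 edge z 164.0
plane slopes [3.100000e-03 4.600000e-03 1.565989e+02] 4469
```

View pics/s7.png

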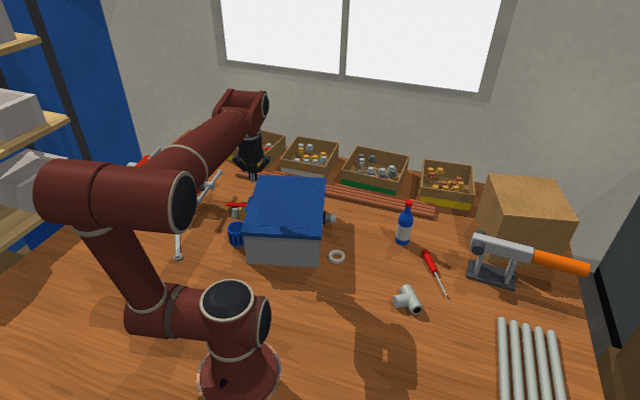

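```bash
python3 -c "
from plant import manip
print(manip.job_done())"
```

```text
the job is handed in; nothing more can be done
None
```

The strainer is closed up and the job is handed in, after about 20 s of the 70 s allowed. I pushed the lock ring round with the shut fingers, pressed the knee down about 36 mm, then swung the lid shut from behind.

**Ring:** it went over the catch to its stop, where the force rose to about 45 N with no further movement. The wrist picture afterwards showed the lugs lined up with the box axes. That was before the lid was closed, and I could not check the ring again under it.

**Knee:** the side picture showed the stay broken and the lid drawn slightly shut. I did not measure the knee joint's value, and the folded stay is hidden under the lid.

**Lid:** it came down under control, and the fingers stopped at 154.8 mm on its top. A plane fitted to the side view put it within about 0.005 rad of flat. The top camera's median gave 0.022 rad, offset by its few-mm depth bias.

**Surroundings:** the last side picture showed the arm clear of everything. The bystanders in view looked unmoved, but I only compared by eye, and the arm hid the gasket and part of the wrench.

**Missteps:**
- I lowered the fingers too far at first, so they pressed on the ring's top with about 63 N. I lifted them off at once.
- The push over the catch reached about 41 N, more than the stated resistance would need. I did not find out why, and it dropped once the ring passed the catch.

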